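# Hold the drain-pump filter cap at half-turn

### The job

One of the two ports of the washing-machine drain pump on the counter is still open: take the loose filter cap by its wing, set it fully home in that open port with its pins through the slots, and turn it clockwise to the half-way ribs, well before the lock clicks. A spring turns it back, so keep hold of the wing there: finish while still gripping the cap, seated flush at half-way. Leave the jar, the dosing cup and the screwdriver where they are.

Things in the scene. Friction and masses are not known exactly. Their poses are not given: they have to be found in the camera images.
- cap_center (a point): the loose filter cap, dark grey plastic, 120 g, upright on its plug on the counter, right of the pump, 62 mm tall. From below: round plug (50 mm across, 20 mm long), disc (84 mm across, 8 mm thick), wing bar to grip (64 mm long, 14 mm thick, 34 mm high, along the cap's x). Point on the axis 31 mm above the plug's bottom, 3 mm above the disc's top; z up
- cap_pins (a point): middle of the loose cap's cross pin, on its axis, 7.5 mm above the plug's bottom: a round 10 mm pin along the cap's x (parallel to the wing), sticking out of the plug on both sides, 70 mm from tip to tip
- fitted_cap_center (a point): an identical cap, already locked in one of the two ports and immovable; the point lies in it as in the loose cap, 11 mm above that port's point. The other port is the open one, with a steel strainer seen inside
- port_l (a point): left (+y of the pump) port: centre of the white collar's mouth on its top rim, 85 mm above the counter; axes as the pump, z up. Collar 86 mm across, opening 55 mm, two 16 mm wide slots towards +x and -x, lip 6 mm thick. A cap with its wing along x (either way round) drops in, pins through the slots, until its disc lies flush on the collar, cap centre 11 mm above this point; then it turns clockwise (from above)
- port_r (a point): right (-y of the pump) port: centre of the white collar's mouth on its top rim, 85 mm above the counter; axes as the pump, z up. Collar 86 mm across, opening 55 mm, two 16 mm wide slots towards +x and -x, lip 6 mm thick. A cap with its wing along x (either way round) drops in, pins through the slots, until its disc lies flush on the collar, cap centre 11 mm above this point; then it turns clockwise (from above)
- ring_l (a joint): sprung ring in the left port, rad, 0 at rest, grows as the seated cap's pins turn it clockwise. It lags the cap by about 0.08: half-way reads about 0.57 (cap turned 0.65 from the slots), the lock click over a sprung ball about 1.2, felt from 1.1. Its spring turns a cap that is let go back: 0.03 N m at 0, 0.055 half-way
- ring_r (a joint): sprung ring in the right port, rad, 0 at rest, grows as the seated cap's pins turn it clockwise. It lags the cap by about 0.08: half-way reads about 0.57 (cap turned 0.65 from the slots), the lock click over a sprung ball about 1.2, felt from 1.1. Its spring turns a cap that is let go back: 0.03 N m at 0, 0.055 half-way
- pump: fixed grey block, 130 (x) by 270 (y) by 45 mm high, two white collars 130 mm apart along y on top, hose stubs on its +x side; origin under its centre. Beside each collar thin upright ribs stand where the wing points when half-way (0.65 rad, 37 degrees clockwise of the slots), broad low bosses where it points when locked (1.3 rad, 75 degrees)
- detergent_jar: bystander: a closed jar, 72 mm across, 110 mm tall, left of the pump; origin under its centre
- dosing_cup: bystander: a white open cup, 64 mm across, 60 mm tall; origin under its centre
- screwdriver: bystander: a screwdriver, 190 mm long, lying on the counter
Things that resemble listed ones, but are neither listed nor needed, are in the scene too. What is shaped like the part that bears cap_center but orange or pink is not meant.

How it is judged:
By the outcome, as a careful person would: the job done as asked, in the order asked, and still so for the second after the job is handed in, while the arm keeps its last pose, push and grip.
It also fails if it takes over 48 s, if anything falls off the work surface, if the arm or the gripper's body presses on something with over 40 N, if the wrist force passes 120 N, or if a joint passes its speed limit or range.

### The arm

A 7-joint arm with a two-finger parallel gripper is mounted at the origin on the work surface. World frame = base frame: x ahead of the robot, y to its left, z up, the work surface at z = 0. Lengths are in m, angles in rad, forces in N, time in s.
With the tool pointing down it reaches from about 0.4 to 0.85 m from the base axis. Payload 10.4 kg.
Tool frame: the origin (TCP) lies on the centre line of the jaws, within the pads' length; the fingertips stand 11 mm ahead of it and the grasp point (between the pads) lies 8 mm behind it; z points along the fingers, y is the line along which they close (so a half turn about z gives the same grasp; the last joint's range is limited). The gripper opens to 87 mm and grips with 3 to 60 N. Pads are 19 mm wide; open, the fingers measure 117 mm over their backs; the gripper's body (75 mm by 190 mm) begins 51 mm behind the grasp point.
Start: joints at [-1.234, 0.332, -0.065, 1.46, 0.022, 1.35, -0.088], TCP at [0.22, 0.585, 0.234] pointing down, gripper open.
Joint ranges: [-2.6, 2.6], [-0.5, 2.12], [-1.47, 1.34], [0.16, 2.42], [-1.27, 4.41], [0.06, 2.06], [-2.6, 2.6]. Speed limits (rad/s): [2.22, 2.22, 2.79, 2.79, 3.14, 3.14, 3.14].

### API

Orientations are given as a unit quaternion [x, y, z, w].
In Python, from bench import r gives the robot as it stands.
- The arm moves only by the shell command python3 -m pendant 'ROWS' [OPENING] [FORCE]. ROWS is JSON, a list of rows, each a list of 4 numbers: the shift along the tool's x, y, z in m, then the turn about the tool's z in rad. A call has 1 to 8 rows; each row shifts and turns the commanded pose from where the row before left it, along the tool's axes as they then stand; what a row does not reach is not made up. A row lasts 1/12 s, in which the tool goes at most 41.7 mm and 7.16 degrees, less where a joint would pass 70% of its speed; a pose out of reach is approached as far as the arm can. A call with a gripper value outside its range is refused whole. OPENING is the opening, from 0 (shut) to 1 (fully open), set as the call begins (- or left out, the last holds). The fingers move at their own pace and stop on an object; FORCE is the grip in N (left out, the last holds). Time passes only in rows, so rows that do not move let the fingers close. It gives the time, the measured TCP pose, the force, the opening and the grip force at its end, in the units of the state.
- r.read_state(): the state, without advancing time (a new reading comes with each control period).
- r.camera(name): name is "scene" or "top" or "wrist"; returns a dict with "img" (400x640x3 uint8, red, green, blue), "camera_matrix" (3x3 intrinsics, pixels), "dist_coeffs" ([k1, k2, p1, p2, k3] as OpenCV has them; the pictures are not rectified), "xyz" and "attitude" of the camera in the world. Camera axes: x right, y down, z forward; pixel columns grow to the right and rows downward; lengths in m; the calibration is good to about 2 mm. A picture is of the moment at which its call begins. There is no depth.
- r.close_job(): hands the job in; it is judged then, once.
Trained networks look in the newest picture that a camera, given by its name, has taken for a name from the list of things; names that differ only in an ending like _2 or _b are one class to them, and where a whole thing is asked for, a point or a joint stands for the part that bears it (a point fixed in the world has none). Each returns a list of dicts, best first, with "score" (0 to 1); they miss things now and then, are a little off and sometimes report something else, mostly with a low value. They report only what shows in the picture. A call takes as long as a camera call. They do not tell look-alikes from the thing itself.
- r.outline_of(thing, camera): "mask" (400x640 bool, what is visible of it) and "bbox" ([centre column, centre row, width, height] in pixels, round what is visible of it).
The state is a dict: "time": time; "joint_positions": joint angles; "joint_vel": joint speeds; "joint_torque": joint torques, N m; "ee_pos": TCP position; "eef_rot": TCP orientation; "ft_force": force on the tool from outside, world axes, zero at the start; "torque": the same for the moment, N m; "width": finger opening in m; "grip_force": force on a finger pad.
Only numpy, scipy, OpenCV 4.12 (cv2) and the standard library are available. Lean on these libraries where they do the work, as an engineer would, in place of code of your own. Each camera call takes 0.05 s, during which the arm holds its last target. There are 200 camera calls.

## Working session

There is one attempt and no reset: what is moved stays moved. The work goes in short steps, Python scripts to look and compute and a shell command to move; the robot and the scene stay as the last step left them, time stands still between calls to the robot, and variables do not carry over. Pictures are saved under pics/ and viewed, at most 12 in all, crops included, and the job is handed in when it is done.

```bash
mkdir -p pics; ls; cat > h.py <<'E'
import numpy as np, cv2
from scipy.spatial.transform import Rotation as R
from bench import r
def cam(n):
    c=r.camera(n); return c
def rot(c):
    a=np.array(c["attitude"]); return a if a.shape==(3,3) else R.from_quat(a).as_matrix()
def ray(c,uv):
    p=cv2.undistortPoints(np.array(uv,float).reshape(-1,1,2),np.array(c["camera_matrix"]),np.array(c["dist_coeffs"])).reshape(-1,2)
    return (rot(c)@np.c_[p,np.ones(len(p))].T).T
def at_z(c,uv,z):
    d=ray(c,uv); o=np.array(c["xyz"]); return o+d*((z-o[2])/d[:,2])[:,None]
def proj(c,P):
    M=rot(c); t=-M.T@np.array(c["xyz"])
    return cv2.projectPoints(np.array(P,float).reshape(-1,3),cv2.Rodrigues(M.T)[0],t,np.array(c["camera_matrix"]),np.array(c["dist_coeffs"]))[0].reshape(-1,2)
def save(n,img): cv2.imwrite("pics/"+n,cv2.cvtColor(img,cv2.COLOR_RGB2BGR))
E
python3 - <<'E'
from h import *
c=cam("top"); s=cam("scene"); print(c["xyz"],c["attitude"],s["xyz"])
save("both.png",cv2.resize(np.vstack([c["img"],s["img"]]),(480,600)));save("top.png",c["img"]);save("scene.png",s["img"])
for n in ["cap_center","fitted_cap_center","pump","detergent_jar","dosing_cup","screwdriver"]:
    for k in("top","scene"): print(n,k,[(round(o["score"],2),np.round(o["bbox"]).tolist()) for o in r.outline_of(n,k)])
print(r.read_state())
E
```

```text
pics
[0.45393809 0.04117645 1.22873735] [ 0.71230224 -0.70009665  0.03503869 -0.03553151] [ 1.78241257 -0.44568565  0.92981786]
cap_center top [(0.78, [411.0, 205.0, 31.0, 26.0]), (0.78, [409.0, 248.0, 27.0, 27.0]), (0.77, [465.0, 211.0, 29.0, 27.0])]
cap_center scene [(0.84, [180.0, 249.0, 20.0, 23.0]), (0.74, [225.0, 218.0, 20.0, 21.0]), (0.65, [235.0, 238.0, 29.0, 24.0])]
fitted_cap_center top [(0.92, [314.0, 203.0, 27.0, 37.0])]
fitted_cap_center scene [(0.57, [322.0, 206.0, 27.0, 22.0])]
pump top [(0.8, [293.0, 202.0, 90.0, 59.0])]
pump scene [(0.63, [340.0, 218.0, 92.0, 54.0])]
detergent_jar top [(0.86, [192.0, 217.0, 33.0, 27.0]), (0.3, [409.0, 205.0, 28.0, 31.0])]
detergent_jar scene [(0.89, [413.0, 190.0, 19.0, 38.0]), (0.73, [233.0, 241.0, 27.0, 27.0])]
dosing_cup top [(0.72, [456.0, 173.0, 23.0, 24.0])]
dosing_cup scene [(0.58, [192.0, 268.0, 24.0, 31.0]), (0.45, [337.0, 218.0, 95.0, 54.0]), (0.25, [235.0, 239.0, 30.0, 24.0])]
screwdriver top [(0.58, [382.0, 158.0, 18.0, 57.0])]
screwdriver scene [(0.82, [275.0, 268.0, 14.0, 46.0])]
{'time': 0.7, 'joint_positions': array([-1.23360922,  0.33216789, -0.06469766,  1.46010146,  0.02160759,
        1.34988335, -0.08850267]), 'joint_vel': array([ 0.00077734, -0.00123707,  0.00102005,  0.00231535,  0.00014703,
       -0.0001827 ,  0.00175094]), 'joint_torque': array([-7.43603814e-04, -6.22922015e+01,  2.39485764e-02, -3.90065575e+01,
       -6.13312447e-02,  3.14708822e-02, -3.55102038e-06]), 'ee_pos': array([0.22004251, 0.58501262, 0.23359489]), 'eef_rot': array([1.78924818e-01, 9.83862747e-01, 6.72468305e-05, 5.52242782e-06]), 'ft_force': array([0.02537746, 0.24802112, 0.16423764]), 'torque': array([ 0.0272267 ,  0.04569614, -0.06252887]), 'grip_force': 0.0, 'width': 0.08701140350738584}
```

View pics/top.png

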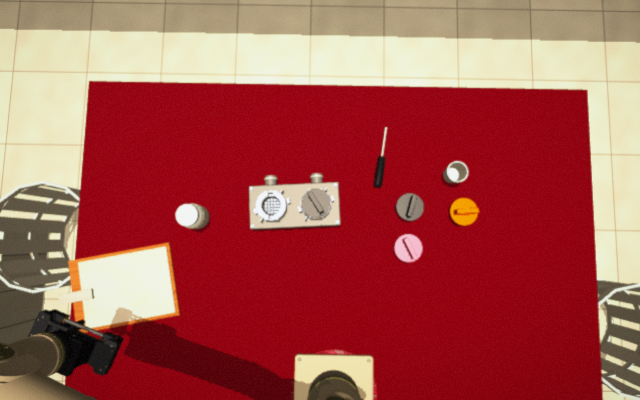

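View pics/scene.png

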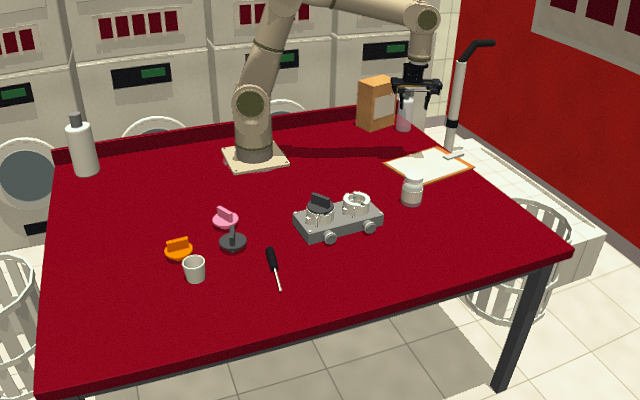

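The top view shows three caps: grey at (410,207), orange at (465,211) and pink at (408,248). The dark grey one fits the description. The fitted cap is at (317,204) in the right port, and the strainer shows in the left port at (271,206), so the left one is open. I'll confirm this in a crop and measure.

```bash
python3 - <<'E'
from h import *
c=cam("top"); im=c["img"]
save("crop.png",cv2.resize(im[165:265,240:490],(800,320),interpolation=cv2.INTER_CUBIC))
for o in r.outline_of("cap_center","top"):
    m=o["mask"]; ys,xs=np.nonzero(m); print("cap",o["bbox"][:2],im[m].mean(0).round(),at_z(c,[[xs.mean(),ys.mean()]],.028).round(4))
for n,z in(("fitted_cap_center",.093),("pump",.045)):
    o=r.outline_of(n,"top")[0]; ys,xs=np.nonzero(o["mask"]); print(n,at_z(c,[[xs.mean(),ys.mean()]],z).round(4), cv2.minAreaRect(np.c_[xs,ys].astype(np.float32)))
print("portL rough",at_z(c,[[271,206]],.085).round(4),"cap",at_z(c,[[410,207]],.028).round(4), 'fit',at_z(c,[[317,204]],.093).round(4))
E
```

```text
cap [464.6, 211.4] [230. 139.   0.] [[ 0.5484 -0.3845  0.028 ]]
cap [409.1, 246.6] [233. 173. 189.] [[ 0.4359 -0.2168  0.028 ]]
cap [410.1, 204.1] [133. 119. 106.] [[ 0.5589 -0.2211  0.028 ]]
cap [294.3, 201.9] [209. 197. 178.] [[0.5607 0.1371 0.028 ]]
fitted_cap_center [[0.5614 0.0626 0.093 ]] ((315.0, 202.0), (28.0, 28.0), 90.0)
pump [[0.5589 0.1368 0.045 ]] ((293.2905578613281, 200.68301391601562), (53.68840789794922, 90.52317810058594), 87.51044464111328)
portL rough [[0.5484 0.1895 0.085 ]] cap [[ 0.5574 -0.2244  0.028 ]] fit [[0.5558 0.0567 0.093 ]]
```

View pics/crop.png

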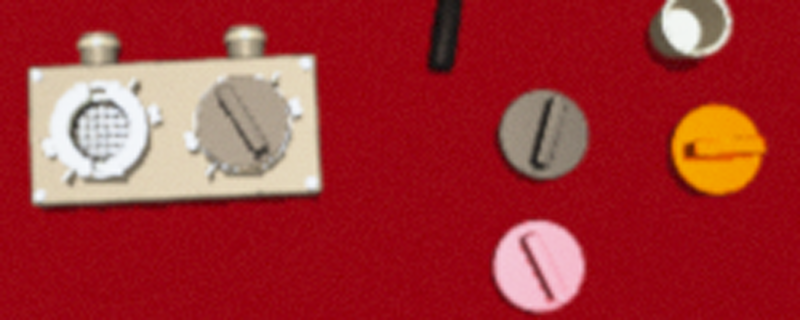

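The crop confirms the grey cap at about px (409.7,206.9), with its wing leaning about 15° clockwise of +x. The left port is open, strainer visible, at about px (270.9,205.9). I'll go over the port for a close look first.

```bash
python3 -m pendant '[[-0.032,-0.018,0,0],[-0.032,-0.018,0,0],[-0.032,-0.018,0,0],[-0.032,-0.018,0,0],[-0.032,-0.018,0,0],[-0.032,-0.018,0,0],[-0.032,-0.018,0,0],[-0.032,-0.018,0,0]]' 1; python3 -m pendant '[[-0.032,-0.018,0,0],[-0.032,-0.018,0,0],[-0.032,-0.018,0,0],[-0.032,-0.018,0,0],[0,0,0,0],[0,0,0,0]]'
python3 - <<'E'
from h import *
c=cam("wrist"); save("w1.png",c["img"]); print(c["xyz"],c["attitude"],r.read_state()["ee_pos"],R.from_quat(r.read_state()["eef_rot"]).as_matrix().round(3))
print(proj(c,[[.548,.1895,.085],[.5558,.0567,.093],[.5574,-.2244,.028]]))
E
```

```text
time: 1.57
ee_pos: [0.4099, 0.3586, 0.2339]
eef_rot: [0.179, 0.984, 0.0, 0.0]
ft_force: [-0.5, 0.6, -0.2]
width: 0.0875
grip_force: 0.0
time: 2.07
ee_pos: [0.5047, 0.2454, 0.2336]
eef_rot: [0.181, 0.983, -0.0, 0.0]
ft_force: [-0.2, 0.8, -0.1]
width: 0.0869
grip_force: 0.0
[0.42688228 0.27478042 0.38686622] [0.81377002 0.56074231 0.0865828  0.12589613] [0.50350825 0.24742271 0.23351322] [[-0.936  0.353 -0.   ]
 [ 0.353  0.936  0.   ]
 [ 0.     0.    -1.   ]]
[[293.93031263 239.90244226]
 [192.51209611 284.55842999]
 [ 53.36108108 315.04722115]]
```

View pics/w1.png

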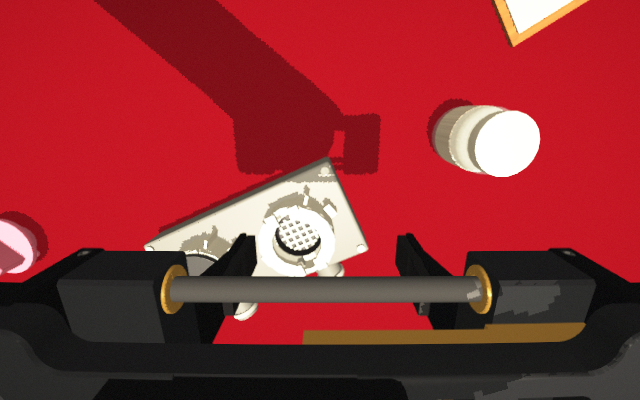

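The wrist view shows the open port's collar at about (297,240), with pump top corners at (328,158), (145,247) and (368,247). I'll fit the pump pose from the corners and overlay the port model.

```bash
python3 - <<'E'
from h import *
c=cam("wrist"); im=c["img"]
P=at_z(c,[[328,158],[145,247],[368,247]],.045)[:,:2]; print(P.round(4),np.linalg.norm(P[0]-P[1]),np.linalg.norm(P[0]-P[2]))
v=P[0]-P[1]; yaw=np.arctan2(-v[0],v[1]); w=P[2]-P[0]; print("yaw",yaw,np.arctan2(w[1],w[0]))
yaw=(yaw*2+np.arctan2(w[1],w[0]))/3
cen=(P[1]+P[2])/2; ux=np.array([np.cos(yaw),np.sin(yaw)]); uy=np.array([-ux[1],ux[0]])
port=cen+.065*uy; print("port from pump",port, "collar px",at_z(c,[[297,240]],.085))
t=np.linspace(0,2*np.pi,90)
S=6; x0,y0=240,170
big=cv2.resize(im[y0:y0+100,x0:x0+133],None,fx=S,fy=S,interpolation=cv2.INTER_CUBIC)
def draw(pts,col):
    q=((proj(c,pts)-[x0,y0]+.5)*S).astype(int); cv2.polylines(big,[q.reshape(-1,1,2)],False,col,1)
for rr,col in((.043,(255,0,0)),(.0275,(0,0,255))):
    draw(np.c_[port[0]+rr*np.cos(t),port[1]+rr*np.sin(t),0*t+.085],col)
for s in(-1,1):
  for e in(-.008,.008): draw([[*(port+s*a*ux+e*uy),.085] for a in(.027,.043)],(0,160,0))
save("w1c.png",big)
E
```

```text
[[ 0.4789  0.2591]
 [ 0.5034 -0.0081]
 [ 0.6065  0.2671]] 0.26839434458311157 0.1278509143866378
yaw 0.09123649120412881 0.0624799771177431
port from pump [0.54963407 0.19427139] collar px [[0.54821632 0.19497801 0.085     ]]
```

View pics/w1c.png

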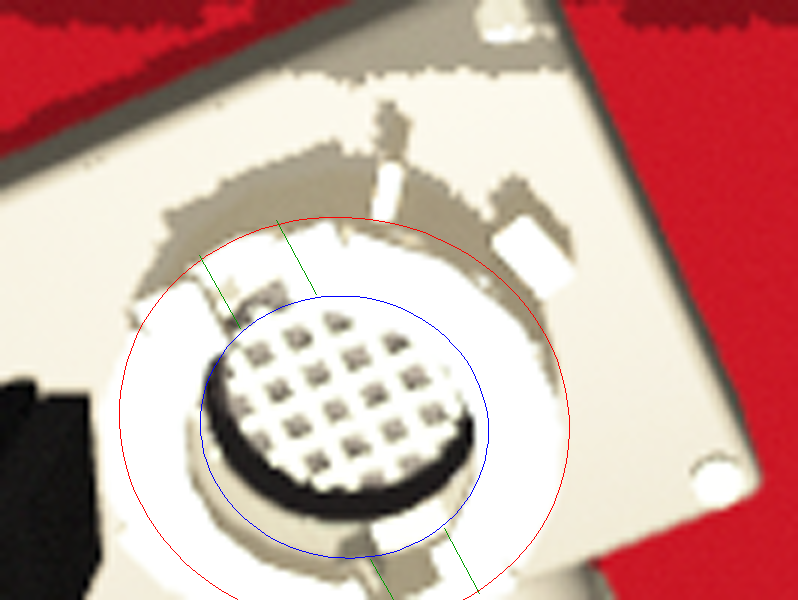

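```bash
python3 - <<'E'
from h import *
c=cam("wrist")
p0=proj(c,[[.54963,.19427,.085]])[0]; print("port corrected",at_z(c,[p0+[-2,1]],.085))
E
python3 -m pendant '[[-0.014,-0.035,0.003,0],[-0.014,-0.035,0.003,0],[-0.014,-0.035,0.003,0],[-0.014,-0.035,0.003,0],[-0.014,-0.035,0.003,0],[-0.014,-0.035,0.003,0],[-0.014,-0.035,0.003,0],[-0.014,-0.035,0.003,0]]'; python3 -m pendant '[[-0.014,-0.035,0.006,0],[-0.014,-0.035,0.006,0],[-0.014,-0.035,0.006,0],[-0.014,-0.035,0.006,0],[0,0,0,0],[0,0,0,0],[0,0,0,0]]'
python3 - <<'E'
from h import *
c=cam("wrist"); save("w2.png",c["img"]); s=r.read_state(); print(s["ee_pos"],R.from_quat(s["eef_rot"]).as_matrix().round(3))
for o in r.outline_of("cap_center","wrist"): print(o["score"],o["bbox"],c["img"][o["mask"]].mean(0))
print(proj(c,[[.5574,-.2244,.028],s["ee_pos"]]))
E
```

```text
port corrected [[0.54999366 0.19163798 0.085     ]]
time: 2.88
ee_pos: [0.5094, -0.054, 0.2097]
eef_rot: [0.178, 0.984, 0.0, 0.0]
ft_force: [0.4, 0.3, 0.1]
width: 0.0873
grip_force: 0.0
time: 3.47
ee_pos: [0.5133, -0.2029, 0.1854]
eef_rot: [0.178, 0.984, 0.0, -0.0]
ft_force: [0.3, 0.0, 0.1]
width: 0.0871
grip_force: 0.0
[ 0.51343099 -0.20246923  0.1855142 ] [[-0.937  0.349  0.   ]
 [ 0.349  0.937  0.001]
 [ 0.     0.001 -1.   ]]
0.84 [287.8, 123.1, 80.8, 86.1] [253.09155199 202.39048165 216.35646024]
0.76 [193.9, 255.2, 63.0, 49.9] [241.450625 189.51875   51.225625]
0.73 [323.1, 231.4, 70.9, 74.1] [206.47530385 196.15852082 180.00206879]
[[322.04734962 227.72056337]
 [327.29850736 255.82633165]]
```

View pics/w2.png

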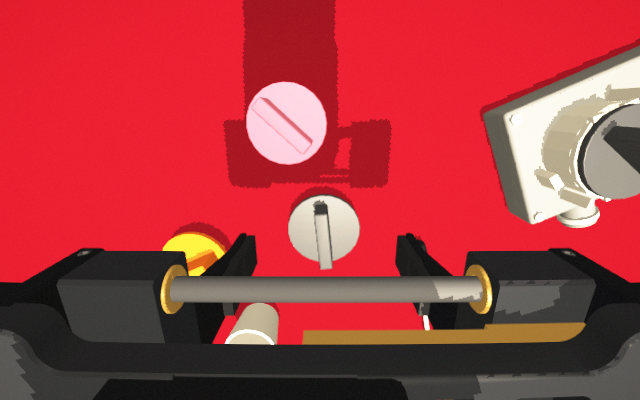

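The grey cap's disc is centred at about (323,229), with the wing top strip running from about (322,214) to (325.5,268). I'll measure both.

```bash
python3 - <<'E'
from h import *
c=cam("wrist"); im=c["img"]; s=r.read_state()
W=at_z(c,[[322,214],[325.5,268]],.062)[:,:2]; d=W[0]-W[1]; print("wing",W.round(4),np.linalg.norm(d),"mid",W.mean(0),"yaw",np.degrees(np.arctan2(-d[1],-d[0])))
o=[o for o in r.outline_of("cap_center","wrist") if abs(o["bbox"][0]-323)<15][0]
m=o["mask"].astype(np.uint8); k=cv2.findContours(m,0,1)[0]; h=max(k,key=len)[:,0,:]
h=h[(h[:,1]<245)]
P=at_z(c,h,.028)[:,:2]
from scipy.optimize import least_squares
f=least_squares(lambda q:np.hypot(*(P-q[:2]).T)-q[2],[.557,-.224,.042],loss="soft_l1",f_scale=.001); print("disc",f.x)
Rm=R.from_quat(s["eef_rot"]).as_matrix(); print("tool y yaw",np.degrees(np.arctan2(Rm[1,1],Rm[0,1])))
S=5;x0,y0=270,180
big=cv2.resize(im[y0:y0+110,x0:x0+110],None,fx=S,fy=S,interpolation=cv2.INTER_CUBIC)
t=np.linspace(0,2*np.pi,90); 
def dr(p,col): cv2.polylines(big,[((proj(c,p)-[x0,y0]+.5)*S).astype(int).reshape(-1,1,2)],False,col,1)
dr(np.c_[f.x[0]+.042*np.cos(t),f.x[1]+.042*np.sin(t),0*t+.028],(255,0,0))
u=-d/np.linalg.norm(d); n=np.array([-u[1],u[0]]); q=f.x[:2]
dr([[*(q+a*u+b*n),.062] for a,b in((-.032,-.007),(.032,-.007),(.032,.007),(-.032,.007),(-.032,-.007))],(0,0,255))
save("w2c.png",big)
e=q-s["ee_pos"][:2]; print("delta tool",Rm.T@np.r_[e,0])
E
```

```text
wing [[ 0.5303 -0.2131]
 [ 0.59   -0.2316]] 0.06252725030971973 mid [ 0.56014178 -0.22232437] yaw -17.165083169470922
disc [ 0.5580179  -0.22302186  0.0415364 ]
tool y yaw 69.56657699810458
delta tool [-4.89152048e-02 -3.56621883e-03  4.60371709e-06]
```

View pics/w2c.png

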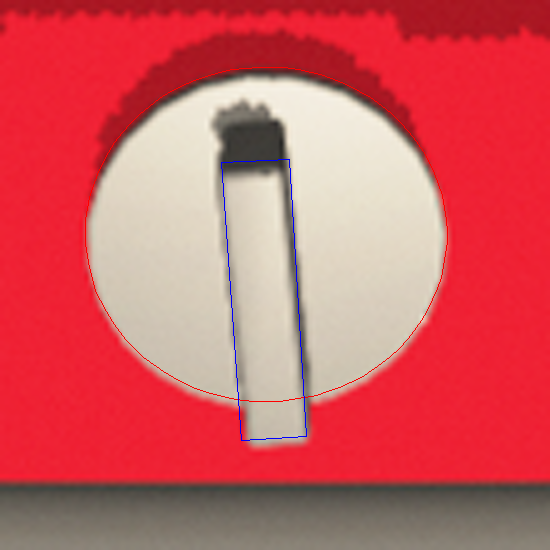

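Both fits agree within 2 mm, so I'll align, descend and grip.

```bash
python3 -m pendant '[[-0.025,-0.0015,0,0],[-0.025,-0.0015,0,0],[0,0,0.03,-0.057],[0,0,0.03,0],[0,0,0.03,0],[0,0,0.026,0],[0,0,0.025,0],[0,0,0,0]]'; python3 -m pendant '[[0,0,0,0],[0,0,0,0],[0,0,0,0],[0,0,0,0],[0,0,0,0],[0,0,0,0],[0,0,0,0],[0,0,0,0]]' 0 45
```

```text
time: 4.33
ee_pos: [0.556, -0.2226, 0.0399]
eef_rot: [0.15, 0.989, 0.001, -0.004]
ft_force: [0.2, 1.0, -0.3]
width: 0.0867
grip_force: 0.0
time: 5.0
ee_pos: [0.5586, -0.225, 0.0447]
eef_rot: [0.151, 0.989, 0.0, 0.0]
ft_force: [0.3, 0.1, 0.1]
width: 0.0411
grip_force: 0.0
```

```bash
python3 -m pendant '[[0,0,0,0],[0,0,0,0],[0,0,0,0],[0,0,0,0],[0,0,0,0],[0,0,0,0],[0,0,0,0],[0,0,0,0]]' 0 45; python3 -m pendant '[[0,0,-0.01,0],[0,0,-0.02,0],[0,0,-0.03,0],[0,0,-0.03,0],[0,0,-0.03,0],[0,0,-0.025,0],[0,0,0,0],[0,0,0,0]]'
python3 - <<'E'
from h import *
c=cam("wrist"); save("w3.png",c["img"]); s=r.read_state(); print(s["ee_pos"],s["width"],s["eef_rot"],s["ft_force"])
Rm=R.from_quat(s["eef_rot"]).as_matrix(); print("tool y yaw",np.degrees(np.arctan2(Rm[1,1],Rm[0,1])))
E
```

```text
time: 5.67
ee_pos: [0.5585, -0.225, 0.0445]
eef_rot: [0.151, 0.989, 0.0, -0.0]
ft_force: [0.3, 0.0, -1.6]
width: 0.0136
grip_force: 45.0
time: 6.33
ee_pos: [0.5591, -0.2255, 0.1914]
eef_rot: [0.151, 0.989, 0.0, 0.001]
ft_force: [-0.4, 0.4, -2.1]
width: 0.0136
grip_force: 45.0
[ 0.55835782 -0.22500202  0.18971224] 0.013400112426750752 [1.50851100e-01 9.88556474e-01 1.33274705e-04 1.57710139e-04] [ 0.22514439  0.29631166 -1.95564702]
tool y yaw 72.64749751541541
```

View pics/w3.png

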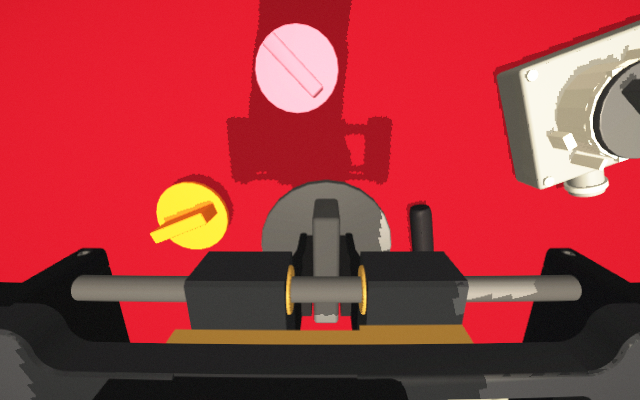

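The cap is gripped: disc arc spans columns 262–391 with its top at row 181. I'll measure the cap centre in the tool frame from that arc.

```bash
python3 - <<'E'
from h import *
from scipy.optimize import least_squares
c=cam("wrist"); im=c["img"]; s=r.read_state()
sat=(im.max(2).astype(int)-im.min(2))<70
pts=[]
for y in range(186,245,2):
    row=np.nonzero(sat[y,255:398])[0]
    if len(row): pts+= [[255+row[0]-.5,y],[255+row[-1]+.5,y]]
for x in range(290,365,4):
    col=np.nonzero(sat[170:230,x])[0]; pts.append([x,170+col[0]-.5])
z=s["ee_pos"][2]-.0445+.028
P=at_z(c,pts,z)[:,:2]
for fr in (True,False):
    f=least_squares(lambda q:np.hypot(*(P-q[:2]).T)-(.042 if fr else q[2]),[.558,-.225,.042],loss="soft_l1",f_scale=.0005)
    Rm=R.from_quat(s["eef_rot"]).as_matrix(); print(f.x,np.abs(f.fun).mean(),"cap in tool",(Rm.T@(np.r_[f.x[:2],0]-np.r_[s["ee_pos"][:2],0])).round(4))
W=at_z(c,[[326.5,200],[327,318]],z+.034)[:,:2]; d=W[1]-W[0]; print("wing",W,np.linalg.norm(d),np.degrees(np.arctan2(d[1],d[0])))
print(Rm[:2,:2])
# go to port with yaw 0.08
E
```

```text
[ 0.55865456 -0.22544562  0.042     ] 0.00025597797747415 cap in tool [-0.0009 -0.0004 -0.    ]
[ 0.55818575 -0.22530996  0.04163763] 0.00021676451140127524 cap in tool [-0.0004 -0.0004 -0.    ]
wing [[ 0.52033506 -0.21316336]
 [ 0.58795685 -0.23392418]] 0.07073695746592856 -17.06720750288465
[[-0.95450758  0.29818419]
 [ 0.29818377  0.95450834]]
```

The cap sits within 1 mm of tool centre. Next: turn to the slot direction, carry it over, and stop 100 mm short to view the port again.

```bash
python3 -m pendant '[[0,0,-0.015,-0.06],[0,0,-0.02,-0.08],[0,0,-0.01,-0.08],[0,0,0,-0.08],[0,0,0,-0.073],[0,0,0,0],[0.004,0.02,0,0],[0.005,0.028,0,0]]'; python3 -m pendant '[[0.006,0.032,0,0],[0.006,0.032,0,0],[0.006,0.032,0,0],[0.006,0.032,0,0],[0.006,0.032,0,0],[0.006,0.032,0,0],[0.006,0.032,0,0],[0.006,0.032,0,0]]'; python3 -m pendant '[[0.006,0.032,0,0],[0.006,0.032,0,0],[0.006,0.028,0,0],[0.004,0.02,0,0],[0,0,0,0],[0,0,0,0],[0,0,0,0]]'
python3 - <<'E'
from h import *
c=cam("wrist"); save("w4.png",c["img"]); s=r.read_state(); print(s["ee_pos"],s["width"],s["ft_force"])
Rm=R.from_quat(s["eef_rot"]).as_matrix(); print("tool y yaw",np.degrees(np.arctan2(Rm[1,1],Rm[0,1])), proj(c,[[.55,.1916,.085]]))
E
```

```text
time: 7.1
ee_pos: [0.545, -0.1798, 0.233]
eef_rot: [-0.032, 1.0, -0.001, -0.001]
ft_force: [-0.4, 0.4, -0.7]
width: 0.0136
grip_force: 45.0
time: 7.77
ee_pos: [0.4791, 0.0755, 0.2336]
eef_rot: [-0.034, 0.999, -0.0, -0.001]
ft_force: [1.1, 0.3, -1.4]
width: 0.0138
grip_force: 45.0
time: 8.35
ee_pos: [0.4505, 0.1834, 0.2338]
eef_rot: [-0.034, 0.999, -0.0, -0.001]
ft_force: [-0.5, -0.5, -1.3]
width: 0.0136
grip_force: 45.0
[0.45071434 0.18307723 0.23400199] 0.013591446788596624 [-0.8982163  -1.1783955  -1.41284496]
tool y yaw 93.86331101286243 [[327.49750618 270.47616215]]
```

View pics/w4.png

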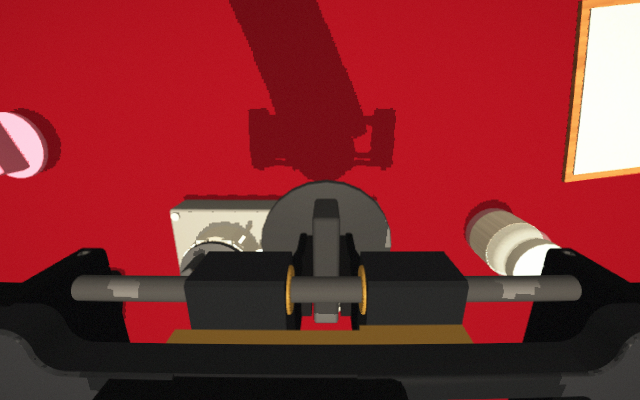

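The port is hidden under the cap here; the camera looks towards tool +x. I'll go past the port instead.

```bash
python3 -m pendant '[[-0.02,0,0,0],[-0.03,0,0,0],[-0.035,0,0,0],[-0.035,0,0,0],[-0.035,0,0,0],[-0.025,0,0,0],[0,0,0,0],[0,0,0,0]]'
python3 - <<'E'
from h import *
c=cam("wrist"); im=c["img"]; s=r.read_state(); print(s["ee_pos"],s["width"],s["ft_force"])
Rm=R.from_quat(s["eef_rot"]).as_matrix(); print("tool y yaw",np.degrees(np.arctan2(Rm[1,1],Rm[0,1])))
port=np.array([.55,.1916]);yaw=.07; ux=np.array([np.cos(yaw),np.sin(yaw)]); uy=np.array([-ux[1],ux[0]])
p=proj(c,[[*port,.085]])[0]; print(p)
S=5;x0,y0=int(p[0]-80),max(0,int(p[1]-60))
big=cv2.resize(im[y0:y0+120,x0:x0+160],None,fx=S,fy=S,interpolation=cv2.INTER_CUBIC)
t=np.linspace(0,2*np.pi,90)
def draw(pts,col): cv2.polylines(big,[((proj(c,pts)-[x0,y0]+.5)*S).astype(int).reshape(-1,1,2)],False,col,1)
for rr,col in((.043,(255,0,0)),(.0275,(0,0,255))): draw(np.c_[port[0]+rr*np.cos(t),port[1]+rr*np.sin(t),0*t+.085],col)
for q in(-1,1):
  for e in(-.008,.008): draw([[*(port+q*a*ux+e*uy),.085] for a in(.027,.043)],(0,160,0))
save("w5c.png",big); save("w5.png",im); print(x0,y0)
E
```

```text
time: 9.07
ee_pos: [0.631, 0.1951, 0.2331]
eef_rot: [-0.033, 0.999, -0.001, -0.001]
ft_force: [-0.2, 0.6, -2.3]
width: 0.0137
grip_force: 45.0
[0.63018339 0.19560667 0.23375443] 0.01352710854611663 [-0.33499362  0.59110504 -1.12648929]
tool y yaw 93.88402912246406
[328.42143975 111.17817842]
248 51
```

View pics/w5c.png

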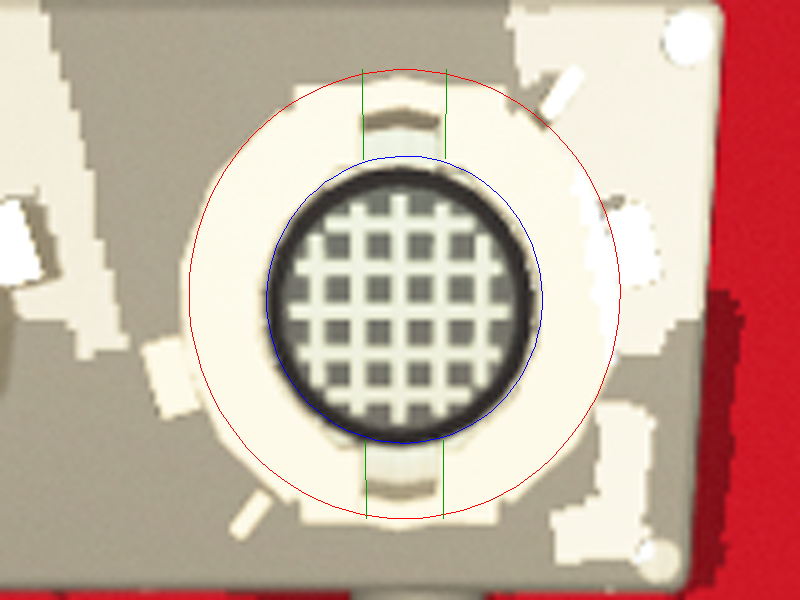

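The strainer and both slots are clear. The overlay is off by about (-5,+8) enlarged pixels, so the port is at about (0.5516, 0.1906) with yaw about 0.07. Moving above it.

```bash
python3 -m pendant '[[0.02,0,0,0],[0.025,0.001,0,0],[0.02,0,0,0],[0.014,0,0,0],[0,0,0.02,0],[0,0,0.03,0],[0,0,0.03,0],[0,0,0.018,0]]'; python3 -m pendant '[[0,0,0,0],[0,0,0,0],[0,0,0,0],[0,0,0,0]]'; python3 -c "
from h import *
s=r.read_state();print(s['ee_pos'],s['ft_force'],s['torque'])"
```

```text
time: 9.78
ee_pos: [0.5491, 0.1917, 0.1344]
eef_rot: [-0.035, 0.999, -0.0, -0.001]
ft_force: [-1.3, -0.0, -2.3]
width: 0.0139
grip_force: 45.0
time: 10.12
ee_pos: [0.5521, 0.1928, 0.1386]
eef_rot: [-0.035, 0.999, 0.001, 0.001]
ft_force: [0.1, -0.0, 0.1]
width: 0.0141
grip_force: 45.0
[0.55208655 0.19278253 0.13864218] [ 0.05822248 -0.01373875  0.11032125] [-0.01392775  0.03207758 -0.04197553]
```

```bash
python3 -m pendant '[[0,0,0,0],[0,0,0,0]]' >/dev/null; python3 -c "
from h import *
s=r.read_state();print(s['ee_pos'])"; python3 -m pendant '[[0,0,0,0],[0,0,0,0]]'
```

```text
[0.5517087  0.19270852 0.1376797 ]
time: 10.45
ee_pos: [0.5513, 0.1925, 0.1368]
eef_rot: [-0.035, 0.999, 0.0, 0.0]
ft_force: [-0.5, -0.7, -1.1]
width: 0.0139
grip_force: 45.0
```

```bash
python3 -m pendant '[[0,-0.0012,0,0],[0,0,0,0],[0,0,0.004,0],[0,0,0.004,0],[0,0,0.004,0],[0,0,0.003,0],[0,0,0,0],[0,0,0,0]]';  python3 -c "
from h import *
s=r.read_state();print(s['ee_pos'],s['ft_force'],s['torque'])"
```

```text
time: 11.12
ee_pos: [0.5511, 0.1912, 0.1212]
eef_rot: [-0.035, 0.999, -0.0, -0.0]
ft_force: [0.3, 0.3, -0.9]
width: 0.0131
grip_force: 45.0
[0.55113229 0.19121147 0.12120148] [ 0.34813589  0.25011206 -0.87917389] [-0.00046815  0.00534961 -0.05270298]
```

The plug is 8 mm in with no contact force. Continuing down to seat it.

```bash
python3 -m pendant '[[0,0,0.004,0],[0,0,0.004,0],[0,0,0.002,0],[0,0,0.002,0],[0,0,0.001,0],[0,0,0,0],[0,0,0,0]]';  python3 -c "
from h import *
s=r.read_state();print(s['ee_pos'],s['ft_force'],s['torque'])"
```

```text
time: 11.7
ee_pos: [0.5513, 0.1913, 0.1094]
eef_rot: [-0.035, 0.999, 0.0, -0.0]
ft_force: [-4.8, -2.2, 8.9]
width: 0.0138
grip_force: 45.0
[0.55125741 0.19128413 0.10941176] [-4.79157696 -2.1776216   8.94855861] [-0.35304168  1.12164247  0.04324347]
```

It is seated at TCP z 0.1094 with about 9 N of press and a slight side load. I'll relieve that and turn clockwise 0.65.

```bash
python3 -m pendant '[[0.0008,-0.0003,0,0],[0,0,0,0],[0,0,0,0.05],[0,0,0,0.08],[0,0,0,0.08],[0,0,0,0.08],[0,0,0,0],[0,0,0,0]]';  python3 -c "
from h import *
s=r.read_state();print(s['ee_pos'],s['ft_force'],s['torque'])
Rm=R.from_quat(s['eef_rot']).as_matrix(); print(np.arctan2(Rm[1,1],Rm[0,1])-np.pi/2)"
```

```text
time: 12.37
ee_pos: [0.5513, 0.1914, 0.1094]
eef_rot: [0.11, 0.994, 0.001, 0.001]
ft_force: [2.1, 0.5, 5.4]
width: 0.0137
grip_force: 45.0
[0.5512947  0.19135193 0.10938548] [2.06677756 0.46831694 5.39060322] [ 0.04094268  0.07018147 -0.05984685]
-0.22027744430749197
```

```bash
python3 -m pendant '[[0,0,0,0.08],[0,0,0,0.08],[0,0,0,0.08],[0,0,0,0.07],[0,0,0,0.05],[0,0,0,0],[0,0,0,0],[0,0,0,0]]';  python3 - <<'E'
from h import *
s=r.read_state();print(s['ee_pos'],s['ft_force'],s['torque'])
Rm=R.from_quat(s['eef_rot']).as_matrix(); print(np.arctan2(Rm[1,1],Rm[0,1])-np.pi/2)
c=cam("wrist"); im=c["img"]
x0,y0,S=190,150,4
big=cv2.resize(im[y0:y0+150,x0:x0+200],None,fx=S,fy=S,interpolation=cv2.INTER_CUBIC)
def draw(pts,col): cv2.polylines(big,[((proj(c,pts)-[x0,y0]+.5)*S).astype(int).reshape(-1,1,2)],False,col,1)
p=np.array([.5516,.1906]); a=.07-.65; u=np.array([np.cos(a),np.sin(a)]); n=np.array([-u[1],u[0]])
draw([[*(p+i*u+j*n),.127] for i,j in((-.032,-.007),(.032,-.007),(.032,.007),(-.032,.007),(-.032,-.007))],(0,0,255))
draw([[*(p-i*u),.08] for i in(.043,.06)],(0,255,0))
t=np.linspace(0,2*np.pi,90); draw(np.c_[p[0]+.042*np.cos(t),p[1]+.042*np.sin(t),0*t+.093],(255,0,0))
save("w6.png",big)
E
```

```text
time: 13.03
ee_pos: [0.5514, 0.1915, 0.1094]
eef_rot: [0.286, 0.958, 0.001, 0.001]
ft_force: [0.9, 1.6, 5.8]
width: 0.0135
grip_force: 45.0
[0.55139298 0.19148907 0.10943021] [0.93980092 1.58526223 5.77686108] [ 0.14494456 -0.09907405  0.04631085]
-0.5796271656501306
```

View pics/w6.png

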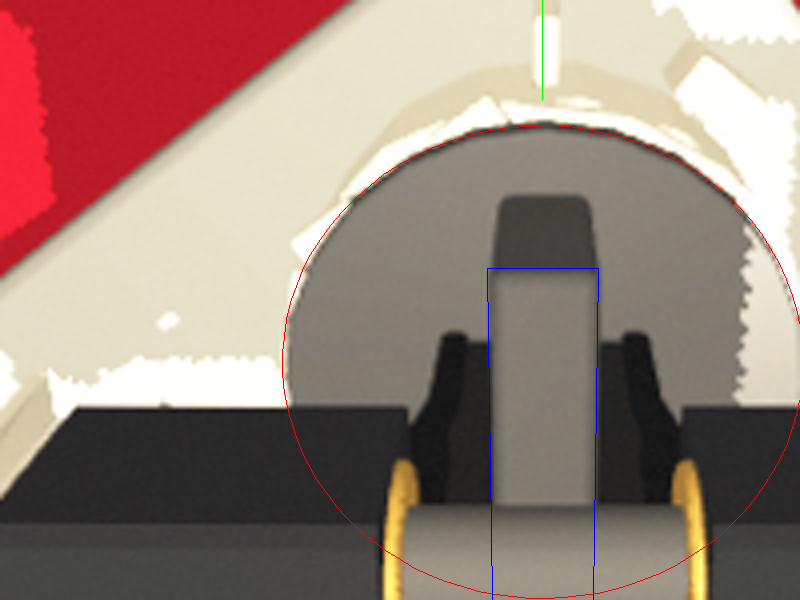

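The wing at (544,390) points straight at the half-way rib at (546,50), and the disc outline lies flush on the seated model. The arm is steady at cap angle of about 0.65 with a 45 N grip, so I'm handing in.

```bash
python3 -c "
from h import *
print(r.close_job())"
```

```text
the job is handed in; nothing more can be done
None
```

The loose cap is seated flush in the left port and turned clockwise about 0.65 rad to the half-way ribs. I handed the job in at about 13 s with the arm still gripping the wing at 45 N; the verdict wasn't shown.

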